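# Put the stray card games back between their mates and shut the tray

### The job

Pull the organiser's tray right out by its handle and put every card-game box left out on the table back in it, standing upright and facing the same way as the row, between the two boxes of its own colour and close to both. The row is packed tight, so nudge its boxes apart along the tray to make room, without lifting any of them out; when all the strays are in, push the tray fully home. Leave the other things on the table where they are.

Things in the scene. Friction and masses are not known exactly. Their poses are not given: they have to be found in the camera images.
- rack: fixed dark-wood desktop organiser, 215 deep x 360 wide, top board at 120-132 mm height. Origin on the table under the middle of its front face; its x axis points into it (away from the robot when its yaw is 0), y to the left along its front, z up. Ahead of x = 55 mm it has no roof and its sides are only 55 mm high
- tray (a joint): the light-wood pull-out tray of the organiser: 0 = fully home (front flush with the organiser's front edge), 0.17 m = pulled right out towards the robot; it starts about half out (0.07 to 0.085). Stays where it is left; about 3 N of friction to push, some viscous drag
- tray_row (a point): point on the tray floor (18 mm above the table), mid-width, on the line of the row; moves with the tray, axes as the organiser's (y along the row). Inside: 162 mm to each side in y, 78 mm in front (-x; then the 12 mm front panel, top edge 55 mm above the table), 104 mm behind; walls 37 mm above the floor; the row starts within 12 mm of the line
- tray_handle (a point): middle of the brass bar handle on the tray's front: a round bar 10 mm thick, 100 mm long along y, 45 mm above the table, its axis 55 mm out from the front panel, held at both ends; pull or push it along the organiser's x
- red_a: red card-game box in the row in the tray, 60 mm deep (its x) x 30 mm thick (its y) x 72 mm tall (its z), about 280 g, coloured with a white band, heavy 12 mm steel foot (slides rather than tips); origin under its centre. One of two red mates, side by side; the six stand flat sides together (1 mm apart) in one block somewhere along the tray, pairs in any order
- red_b: red card-game box in the row in the tray, 60 mm deep (its x) x 30 mm thick (its y) x 72 mm tall (its z), about 280 g, coloured with a white band, heavy 12 mm steel foot (slides rather than tips); origin under its centre. One of two red mates, side by side; the six stand flat sides together (1 mm apart) in one block somewhere along the tray, pairs in any order
- red_stray: third red card-game box, left out standing upright on the table beside the organiser, on either side and turned at random (may be absent), 60 mm deep (its x) x 30 mm thick (its y) x 72 mm tall (its z), about 280 g, coloured with a white band, heavy 12 mm steel foot (slides rather than tips); origin under its centre
- blue_a: blue card-game box in the row in the tray, 60 mm deep (its x) x 30 mm thick (its y) x 72 mm tall (its z), about 280 g, coloured with a white band, heavy 12 mm steel foot (slides rather than tips); origin under its centre. One of two blue mates, side by side; the six stand flat sides together (1 mm apart) in one block somewhere along the tray, pairs in any order
- blue_b: blue card-game box in the row in the tray, 60 mm deep (its x) x 30 mm thick (its y) x 72 mm tall (its z), about 280 g, coloured with a white band, heavy 12 mm steel foot (slides rather than tips); origin under its centre. One of two blue mates, side by side; the six stand flat sides together (1 mm apart) in one block somewhere along the tray, pairs in any order
- blue_stray: third blue card-game box, left out standing upright on the table beside the organiser, on either side and turned at random (may be absent), 60 mm deep (its x) x 30 mm thick (its y) x 72 mm tall (its z), about 280 g, coloured with a white band, heavy 12 mm steel foot (slides rather than tips); origin under its centre
- yellow_a: yellow card-game box in the row in the tray, 60 mm deep (its x) x 30 mm thick (its y) x 72 mm tall (its z), about 280 g, coloured with a white band, heavy 12 mm steel foot (slides rather than tips); origin under its centre. One of two yellow mates, side by side; the six stand flat sides together (1 mm apart) in one block somewhere along the tray, pairs in any order
- yellow_b: yellow card-game box in the row in the tray, 60 mm deep (its x) x 30 mm thick (its y) x 72 mm tall (its z), about 280 g, coloured with a white band, heavy 12 mm steel foot (slides rather than tips); origin under its centre. One of two yellow mates, side by side; the six stand flat sides together (1 mm apart) in one block somewhere along the tray, pairs in any order
- yellow_stray: third yellow card-game box, left out standing upright on the table beside the organiser, on either side and turned at random (may be absent), 60 mm deep (its x) x 30 mm thick (its y) x 72 mm tall (its z), about 280 g, coloured with a white band, heavy 12 mm steel foot (slides rather than tips); origin under its centre
- tissue_box: blue and white cube tissue box, 120 x 120 x 125 mm, bystander; origin under its centre
- vitamin_jar: vitamin jar with white cap, 64 mm across, 100 mm tall, bystander; origin under its centre
- vitamin_jar2: smaller vitamin jar with blue cap, 56 mm across, 85 mm tall, bystander; origin under its centre
- remote: black TV remote lying flat, 170 x 45 x 18 mm (long along its x), bystander; origin under its centre
- mug: white mug, 80 mm across, 90 mm tall, handle to its +y, bystander; origin under its centre
- spray_bottle: red spray bottle with white head, 84 mm across, 218 mm tall, bystander; origin under its centre
Not all that is in view belongs to the job. Leave any green or turquoise look-alike of the blue_b alone.

How it is judged (in metres and radians):
On the way, in this order (a step that is already met when the one before it is completed fails the run):
1. the tray is pulled out, to 140 mm or more (value of joint tray above 0.14 m), for 0.2 s.
2. with the tray still out, every stray box stands on the tray floor between its two mates and the row stands upright (((y of red_stray in the frame of red_a between 0.02 and 0.056 m and y of red_stray in the frame of red_b between -0.056 and -0.02 m) or (y of red_stray in the frame of red_a between -0.056 and -0.02 m and y of red_stray in the frame of red_b between 0.02 and 0.056 m)) and horizontal distance between red_stray and red_a below 0.075 m and horizontal distance between red_stray and red_b below 0.075 m and angle between the x axis of each of red_stray, blue_stray, yellow_stray and the x axis of tray_row, either way round below 0.35 rad and angle between each of red_stray, blue_stray, yellow_stray, red_a, red_b, blue_a, blue_b, yellow_a, yellow_b's own z axis and vertical below 0.15 rad and z of each of red_stray, blue_stray, yellow_stray, red_a, red_b, blue_a, blue_b, yellow_a, yellow_b in the frame of tray_row below 0.012 m and linear speed of each of red_stray, blue_stray, yellow_stray below 0.03 m/s and ((y of blue_stray in the frame of blue_a between 0.02 and 0.056 m and y of blue_stray in the frame of blue_b between -0.056 and -0.02 m) or (y of blue_stray in the frame of blue_a between -0.056 and -0.02 m and y of blue_stray in the frame of blue_b between 0.02 and 0.056 m)) and horizontal distance between blue_stray and blue_a below 0.075 m and horizontal distance between blue_stray and blue_b below 0.075 m and ((y of yellow_stray in the frame of yellow_a between 0.02 and 0.056 m and y of yellow_stray in the frame of yellow_b between -0.056 and -0.02 m) or (y of yellow_stray in the frame of yellow_a between -0.056 and -0.02 m and y of yellow_stray in the frame of yellow_b between 0.02 and 0.056 m)) and horizontal distance between yellow_stray and yellow_a below 0.075 m and horizontal distance between yellow_stray and yellow_b below 0.075 m and value of joint tray above 0.08 m), for 0.2 s.
At the end, for the whole second after the job is handed in: each stray stands upright (within 0.15 rad) on the tray floor, facing as the row (within 0.35 rad), between its two mates, whose centres lie 20 to 56 mm from its own along the row and within 75 mm in all; all row boxes upright on the tray floor; the tray within 8 mm of fully home; all at rest (((y of red_stray in the frame of red_a between 0.02 and 0.056 m and y of red_stray in the frame of red_b between -0.056 and -0.02 m) or (y of red_stray in the frame of red_a between -0.056 and -0.02 m and y of red_stray in the frame of red_b between 0.02 and 0.056 m)) and horizontal distance between red_stray and red_a below 0.075 m and horizontal distance between red_stray and red_b below 0.075 m and angle between the x axis of each of red_stray, blue_stray, yellow_stray and the x axis of tray_row, either way round below 0.35 rad and angle between each of red_stray, blue_stray, yellow_stray, red_a, red_b, blue_a, blue_b, yellow_a, yellow_b's own z axis and vertical below 0.15 rad and z of each of red_stray, blue_stray, yellow_stray, red_a, red_b, blue_a, blue_b, yellow_a, yellow_b in the frame of tray_row below 0.012 m and linear speed of each of red_stray, blue_stray, yellow_stray below 0.03 m/s and ((y of blue_stray in the frame of blue_a between 0.02 and 0.056 m and y of blue_stray in the frame of blue_b between -0.056 and -0.02 m) or (y of blue_stray in the frame of blue_a between -0.056 and -0.02 m and y of blue_stray in the frame of blue_b between 0.02 and 0.056 m)) and horizontal distance between blue_stray and blue_a below 0.075 m and horizontal distance between blue_stray and blue_b below 0.075 m and ((y of yellow_stray in the frame of yellow_a between 0.02 and 0.056 m and y of yellow_stray in the frame of yellow_b between -0.056 and -0.02 m) or (y of yellow_stray in the frame of yellow_a between -0.056 and -0.02 m and y of yellow_stray in the frame of yellow_b between 0.02 and 0.056 m)) and horizontal distance between yellow_stray and yellow_a below 0.075 m and horizontal distance between yellow_stray and yellow_b below 0.075 m and value of joint tray below 0.008 m); the robot touches nothing.
It fails at once if a box of the row is lifted 40 mm or more off the tray floor (z of any of red_a, red_b, blue_a, blue_b, yellow_a, yellow_b in the frame of tray_row above 0.04 m).
It fails at once if a bystander is shoved more than 50 mm or tipped over (distance of any of tissue_box, vitamin_jar, vitamin_jar2, remote, mug, spray_bottle from where it was at the start of the episode above 0.05 m or angle between any of tissue_box, vitamin_jar, vitamin_jar2, remote, mug, spray_bottle's own z axis and vertical above 0.5 rad).
Of red_stray, blue_stray, yellow_stray only 2 to 3 are there at a start; the rules pass over those that are not, and their reading is None.
At some moment in a run one of red_stray, blue_stray, yellow_stray may be knocked a few centimetres aside while the robot is not near it.
Once in a run the grip may slacken for a moment while it holds something.
It also fails if it takes over 200 s, if anything falls off the work surface, if the arm or the gripper's body presses on something with over 40 N, if the wrist force passes 120 N, or if a joint passes its speed limit or range.

### The arm

A 6-joint arm with a two-finger parallel gripper is mounted at the origin on the work surface. World frame = base frame: x ahead of the robot, y to its left, z up, the work surface at z = 0. Lengths are in mm, angles in rad, forces in N, time in s.
With the tool pointing down it reaches from about 350 to 775 mm from the base axis. Payload 7.3 kg.
Tool frame: the origin (TCP) lies between the finger pads; the fingertips stand bot.tip_extent ahead of it and the grasp point (between the pads) lies 6 mm ahead of it (bot.tip_extent is the distance from the TCP to the fingertips, in mm); x points along the fingers, y is the direction in which the jaws open and shut, and the axes are right-handed (so a half turn about x gives the same grasp; the last joint's range is limited). The gripper opens to 92 mm and grips with 3 to 60 N. Pads are 19 mm wide; open, the fingers measure 130 mm over their backs; the gripper's body (75 mm by 190 mm) begins 47 mm behind the grasp point.
Start: joints at [-0.146, 0.342, 1.524, -0, 1.275, -0.146], TCP at [525.017, 0.02, 251.741] pointing down, gripper open.
Joint ranges: [-2.53, 2.53], [-0.77, 2.02], [0.04, 2.7], [-1, 4.14], [0.28, 2.66], [-3.11, 3.11]. Speed limits (rad/s): [2.57, 2.57, 3.14, 3.14, 3.14, 3.14].

### API

Orientations are given as [roll, pitch, yaw] about the fixed x, y, z axes, in that order (R = Rz(yaw) Ry(pitch) Rx(roll)).
In Python, from plant import bot, capture, workorder gives the robot as it stands. The module is installed in compiled form; this text tells all that it offers.
- The arm moves only by the shell command python3 -m crank 'ROWS'. ROWS is JSON, a list of rows, each an object with "linear": the shift along the tool's x, y, z in cm, a list of three; "delta_rot": the turn, a rotation vector about the tool's x, y, z in degrees, a list of three; "fingers": the opening, from 0 (shut) to 1 (fully open). In form: [{"linear": [x, y, z], "delta_rot": [wx, wy, wz], "fingers": fingers}, ...]. A call has exactly 5 rows; each row shifts and turns the commanded pose from where the row before left it, along the tool's axes as they then stand; what a row does not reach is not made up. A row lasts 1/10 s, in which the tool goes at most 50 mm and 8.59 degrees, less where a joint would pass 70% of its speed; a pose out of reach is approached as far as the arm can. A call with a gripper value outside its range is refused whole. The fingers move at their own pace and stop on an object; the grip force is fixed at half the most. Time passes only in rows, so rows that do not move let the fingers close, or fill a call up. It gives the time, the measured TCP pose, the force and the opening at its end, in the units of the state.
- bot.get_obs(): the state, without advancing time (a new reading comes with each control period).
- capture(name): name is "scene" or "side" or "wrist"; returns a dict with "image" (400x640x3 uint8, blue, green, red), "mtx" (3x3 intrinsics, pixels), "pose" (4x4, takes a point from camera to world coordinates). Camera axes: x right, y down, z forward; pixel columns grow to the right and rows downward; lengths in mm; the calibration is good to about 2 mm. A picture is of the moment at which its call begins. There is no depth.
- workorder.close_job(): hands the job in, once; it reports no verdict.
The state is a dict: "time": time; "joint_positions": joint angles; "dq": joint speeds; "tau": joint torques, N m; "tool_pos": TCP position; "tcp_rot": TCP orientation; "contact_force": force on the tool from outside, world axes, zero at the start; "moment": the same for the moment, N m; "grip_width": finger opening in mm.
Only numpy, scipy, OpenCV 4.12 (cv2) and the standard library are available. Lean on these libraries where they do the work, as an engineer would, in place of code of your own. Each camera call takes 0.05 s, during which the arm holds its last target. There are 200 camera calls.

## Working session

There is one attempt and no reset: what is moved stays moved. The work goes in short steps, Python scripts to look and compute and a shell command to move; the robot and the scene stay as the last step left them, time stands still between calls to the robot, and variables do not carry over. Pictures are saved under pics/ and viewed, on a budget of 14 in all, crops included, one or two more only if the job needs it, and the job is handed in when it is done.

```bash
mkdir -p pics
cat > h.py <<'E'
import numpy as np, cv2
from plant import bot, capture
def snap(name, fn=None):
    c=capture(name)
    if fn: cv2.imwrite('pics/'+fn+'.png', c['image'])
    return c
def ray(c,u,v,z):
    d=np.linalg.inv(np.array(c['mtx']))@[u,v,1.]; P=np.array(c['pose']); d=P[:3,:3]@d; o=P[:3,3]
    return o+d*(z-o[2])/d[2]
def proj(c,p):
    P=np.array(c['pose']); q=P[:3,:3].T@(np.array(p,float)-P[:3,3]); q=np.array(c['mtx'])@q; return q[:2]/q[2]
E
python3 - <<'E'
from h import *
a=snap('scene');b=snap('side')
cv2.imwrite('pics/s1.png',a['image']);cv2.imwrite('pics/s2.png',b['image'])
for c in (a,b): print(np.round(c['mtx'],1),np.round(c['pose'],3))
print(bot.get_obs(),bot.tip_extent)
E
```

```text
[[380.    0.  317. ]
 [  0.  380.  203.7]
 [  0.    0.    1. ]] [[-8.94000e-01  3.82000e-01 -2.35000e-01  8.00392e+02]
 [ 4.49000e-01  7.48000e-01 -4.89000e-01  4.60386e+02]
 [-1.10000e-02 -5.42000e-01 -8.40000e-01  8.83625e+02]
 [ 0.00000e+00  0.00000e+00  0.00000e+00  1.00000e+00]]
[[477.3   0.  318.9]
 [  0.  477.3 204.5]
 [  0.    0.    1. ]] [[-8.930000e-01 -2.590000e-01  3.690000e-01 -4.680500e+01]
 [-4.500000e-01  5.420000e-01 -7.100000e-01  1.154196e+03]
 [-1.600000e-02 -8.000000e-01 -6.000000e-01  1.030517e+03]
 [ 0.000000e+00  0.000000e+00  0.000000e+00  1.000000e+00]]
{'time': 0.1, 'joint_positions': array([-1.46000759e-01,  3.42650855e-01,  1.52490741e+00, -1.61198216e-05,
        1.27541111e+00, -1.45970755e-01]), 'dq': array([ 0.00075004, -0.00156417, -0.00252376, -0.00069104, -0.00267318,
        0.00140756]), 'tau': array([ 1.49919495e-03, -4.32001984e+01, -2.44694173e+01,  7.19219679e-02,
        5.25739230e-02, -9.79429342e-05]), 'tool_pos': array([5.24673035e+02, 6.53712515e-02, 2.51120492e+02]), 'tcp_rot': array([-1.70557054,  1.56941952,  3.00679314]), 'contact_force': array([ 0.09749611, -0.11732697,  0.39964367]), 'moment': array([ 0.00055011,  0.01289926, -0.04107304]), 'grip_width': 92.08520385514102} 25.0
```

View pics/s1.png

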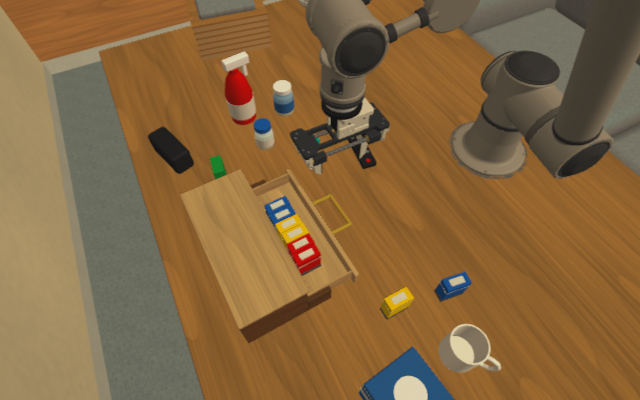

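View pics/s2.png

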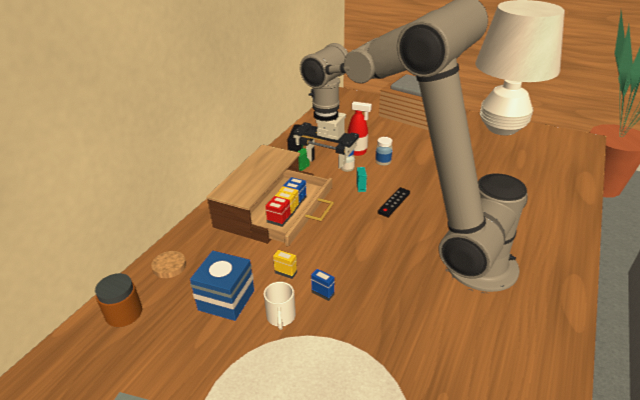

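The scene view shows the tray (row blue–yellow–red, around (292,230)), the handle bar from (330,196) to (350,215), and yellow and blue strays at (397,302) and (453,286). No red stray is visible, and the gripper hides some of the right side. I'll zoom in for accurate corner positions.

Run:
```python
from h import *
i=cv2.imread('pics/s1.png')
cv2.imwrite('pics/z1.png',cv2.resize(i[150:350,180:500],None,fx=2.5,fy=2.5,interpolation=cv2.INTER_CUBIC))
```

```text
(no output)
```

View pics/z1.png

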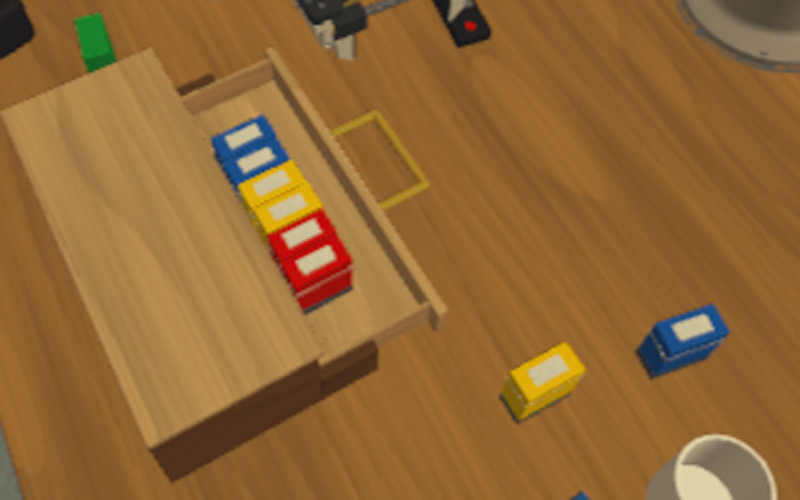

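```bash
cat > m1.py <<'E'
from h import *
c=capture('scene')
f=lambda p,z: np.round(ray(c,p[0]/2.5+180,p[1]/2.5+150,z)[:2],1)
def L(n,a,b,z):
    A,B=f(a,z),f(b,z); d=B-A; print(n,A,B,'len',round(np.hypot(*d)),'ang',round(np.degrees(np.arctan2(d[1],d[0])),1))
L('handle',(375,112),(427,184),45)
L('roof',(150,50),(320,358),132)
L('panel',(272,50),(445,312),55)
for n,p,z in [('b',(243,136),90),('b',(256,159),90),('y',(271,183),90),('y',(287,207),90),('r',(301,233),90),('r',(316,260),90),('BS',(692,327),72),('YS',(549,370),72)]: print(n,f(p,z))
hs=cv2.cvtColor(c['image'],cv2.COLOR_BGR2HSV)
w=cv2.inRange(hs,(0,0,170),(180,80,255))
for n,p in (('BS',(692,327)),('YS',(549,370))):
    u,v=int(p[0]/2.5+180),int(p[1]/2.5+150); m=np.zeros_like(w); m[v-10:v+11,u-14:u+15]=w[v-10:v+11,u-14:u+15]
    k,l,s,ce=cv2.connectedComponentsWithStats(m); i=1+s[1:,4].argmax(); ys,xs=np.where(l==i)
    P=np.array([ray(c,x,y,72)[:2] for x,y in zip(xs,ys)]).astype(np.float32); print(n,cv2.minAreaRect(P))
E
python3 m1.py
```

```text
handle [521.8 -37. ] [515.9  65.3] len 102 ang 93.3
roof [ 716.5 -154.4] [703.9 209.4] len 364 ang 92.0
panel [ 587.8 -155.9] [571.5 196.4] len 353 ang 92.6
b [667.1 -44.5]
b [666.4 -14.1]
y [664.4  17.3]
y [661.7  48.1]
r [661.6  79. ]
r [661.2 110.2]
BS [386.4 314.2]
YS [522.2 289.7]
BS ((386.4228210449219, 313.2816162109375), (14.009608268737793, 31.512666702270508), 81.28348541259766)
YS ((523.6466674804688, 288.0037536621094), (30.15074920654297, 12.824600219726562), 1.260809063911438)
```

```bash
cat >> h.py <<'E'
from scipy.spatial.transform import Rotation as Ro
def state():
    o=bot.get_obs(); R=Ro.from_euler('xyz',o['tcp_rot']).as_matrix()
    print('t',round(o['time'],2),'pos',np.round(o['tool_pos'],1),'w',round(o['grip_width'],1),'F',np.round(o['contact_force'],1),'jawang',round(np.degrees(np.arctan2(R[1,1],R[0,1])),2)); return o,R
def goto(p,ang=None):
    """cm in tool axes to world point p, turn about tool x to bring jaw to ang(deg, mod 180)"""
    o,R=state(); print('lin cm',np.round(R.T@(np.array(p)-o['tool_pos'])/10,2))
    if ang is not None:
        a=np.degrees(np.arctan2(R[1,1],R[0,1])); d=(ang-a+90)%180-90; print('turn world z',round(d,1),'-> tool x',round(-d,1))
        z=R[:,0]; t=-np.degrees(np.arctan2(z[0],-z[2])),; print('tool x axis',np.round(z,3))
E
python3 -c "
from h import *
goto([519,14,51],2.3); print(np.round(state()[1],3)); print(bot.get_obs()['joint_positions'])"
```

```text
t 0.15 pos [5.247e+02 1.000e-01 2.512e+02] w 91.9 F [ 0.  -0.5 -1.2] jawang -0.0
lin cm [20.02 -0.55 -1.39]
turn world z 2.3 -> tool x -2.3
tool x axis [-0.001  0.    -1.   ]
t 0.15 pos [5.247e+02 1.000e-01 2.512e+02] w 91.9 F [ 0.  -0.5 -1.2] jawang -0.0
[[-0.001  1.    -0.   ]
 [ 0.    -0.    -1.   ]
 [-1.    -0.001 -0.   ]]
[-1.45994505e-01  3.42546072e-01  1.52477413e+00  1.43983571e-05
  1.27537360e+00 -1.45979851e-01]
```

```bash
python3 -m crank '[{"linear":[0,-0.57,-1.39],"delta_rot":[-2.3,0,0],"fingers":1},{"linear":[4,0,0],"delta_rot":[0,0,0],"fingers":1},{"linear":[4,0,0],"delta_rot":[0,0,0],"fingers":1},{"linear":[3,0,0],"delta_rot":[0,0,0],"fingers":1},{"linear":[0,0,0],"delta_rot":[0,0,0],"fingers":1}]'; python3 -c "
from h import *
goto([519,14,51],2.3)
c=snap('wrist','w1')
print(c['mtx'],np.round(c['pose'],2),proj(c,[519,14,45]))"
```

```text
time: 0.65
tool_pos: [516.3, 15.1, 138.1]
tcp_rot: [-1.756, 1.562, 2.999]
contact_force: [0.4, 0.1, -0.4]
grip_width: 91.6
t 0.65 pos [516.3  15.1 138.1] w 91.6 F [ 0.4  0.1 -0.4] jawang 2.41
lin cm [8.71 0.34 0.13]
turn world z -0.1 -> tool x 0.1
tool x axis [-0.009  0.001 -1.   ]
[[318.72095219   0.         320.86263345]
 [  0.         318.72095219 197.01510112]
 [  0.           0.           1.        ]] [[ 1.0000e+00  4.0000e-02  1.0000e-02  5.1406e+02]
 [ 4.0000e-02 -9.5000e-01 -3.1000e-01  9.8360e+01]
 [-1.0000e-02  3.1000e-01 -9.5000e-01  2.7140e+02]
 [ 0.0000e+00  0.0000e+00  0.0000e+00  1.0000e+00]] [325.09497307 211.34637281]
```

View pics/w1.png

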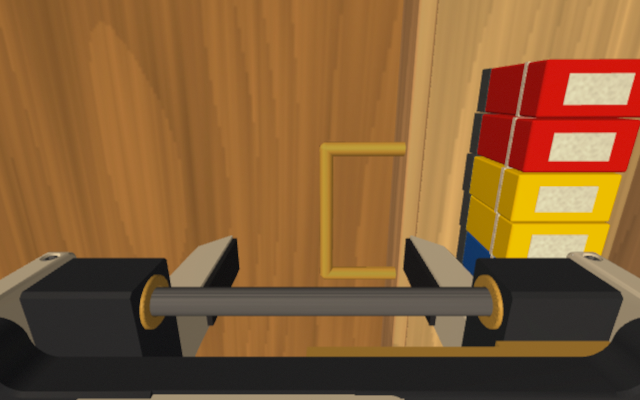

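Bar at column 325, rows 148–272, as predicted. The fingers have to narrow before descending, to stay clear of the front panel.

```bash
python3 -m crank '[{"linear":[0,0.34,0.13],"delta_rot":[0,0,0],"fingers":0.4},{"linear":[0,0,0],"delta_rot":[0,0,0],"fingers":0.4},{"linear":[3,0,0],"delta_rot":[0,0,0],"fingers":0.4},{"linear":[3,0,0],"delta_rot":[0,0,0],"fingers":0.4},{"linear":[2.6,0,0],"delta_rot":[0,0,0],"fingers":0.4}]'
python3 -m crank '[{"linear":[0,0,0],"delta_rot":[0,0,0],"fingers":0},{"linear":[0,0,0],"delta_rot":[0,0,0],"fingers":0},{"linear":[0,0,0],"delta_rot":[0,0,0],"fingers":0},{"linear":[0,0,0],"delta_rot":[0,0,0],"fingers":0},{"linear":[0,0,0],"delta_rot":[0,0,0],"fingers":0}]'; python3 -c "
from h import *
state()"
```

```text
time: 1.2
tool_pos: [523.8, 12.7, 56.2]
tcp_rot: [1.421, 1.568, -0.109]
contact_force: [0.0, 0.8, 0.1]
grip_width: 56.6
time: 1.7
tool_pos: [523.1, 12.7, 56.9]
tcp_rot: [1.346, 1.569, -0.185]
contact_force: [-6.2, -0.7, 3.4]
grip_width: 16.3
t 1.7 pos [523.1  12.7  56.9] w 16.3 F [-6.2 -0.7  3.4] jawang 2.3
```

```bash
python3 -m crank '[{"linear":[0,0,0],"delta_rot":[0,0,0],"fingers":0},{"linear":[0,0,0],"delta_rot":[0,0,0],"fingers":0},{"linear":[0,-1,0],"delta_rot":[0,0,0],"fingers":0},{"linear":[0,-1.5,0],"delta_rot":[0,0,0],"fingers":0},{"linear":[0,-1.5,0],"delta_rot":[0,0,0],"fingers":0}]'
python3 -m crank '[{"linear":[0,-1.5,0],"delta_rot":[0,0,0],"fingers":0},{"linear":[0,-1.5,0],"delta_rot":[0,0,0],"fingers":0},{"linear":[0,-1,0],"delta_rot":[0,0,0],"fingers":0},{"linear":[0,-0.5,0],"delta_rot":[0,0,0],"fingers":0},{"linear":[0,0,0],"delta_rot":[0,0,0],"fingers":0}]'
```

```text
time: 2.2
tool_pos: [484.4, 11.0, 56.3]
tcp_rot: [1.446, 1.566, -0.085]
contact_force: [3.4, -0.1, 0.4]
grip_width: 8.4
time: 2.7
tool_pos: [437.6, 8.9, 56.3]
tcp_rot: [0.493, 1.57, -1.038]
contact_force: [-2.7, -4.9, 10.0]
grip_width: 9.0
```

```bash
python3 -m crank '[{"linear":[0,-0.4,0],"delta_rot":[0,0,0],"fingers":0},{"linear":[0,-0.3,0],"delta_rot":[0,0,0],"fingers":0},{"linear":[0,-0.2,0],"delta_rot":[0,0,0],"fingers":0},{"linear":[0,0,0],"delta_rot":[0,0,0],"fingers":0},{"linear":[0,0,0],"delta_rot":[0,0,0],"fingers":0}]'
```

```text
time: 3.2
tool_pos: [429.6, 8.6, 56.3]
tcp_rot: [1.192, 1.569, -0.338]
contact_force: [1.5, -3.2, 8.3]
grip_width: 9.0
```

```bash
python3 -m crank '[{"linear":[0,0,0],"delta_rot":[0,0,0],"fingers":0.4},{"linear":[0,0,0],"delta_rot":[0,0,0],"fingers":0.4},{"linear":[0,0,0],"delta_rot":[0,0,0],"fingers":0.4},{"linear":[-3,0,0],"delta_rot":[0,0,0],"fingers":0.4},{"linear":[-4,0,0],"delta_rot":[0,0,0],"fingers":1}]'
python3 -m crank '[{"linear":[-4,0,0],"delta_rot":[0,0,0],"fingers":1},{"linear":[-4,1,-2],"delta_rot":[0,0,0],"fingers":1},{"linear":[0,4,-4],"delta_rot":[0,0,0],"fingers":1},{"linear":[0,3,-3.5],"delta_rot":[0,0,0],"fingers":1},{"linear":[0,0,0],"delta_rot":[0,0,0],"fingers":1}]'
python3 - <<'E'
from h import *
state()
c=snap('scene'); cv2.imwrite('pics/z2.png',cv2.resize(c['image'][90:340,180:500],None,fx=2.4,fy=2.4,interpolation=cv2.INTER_CUBIC))
c=snap('wrist','w2');
E
```

```text
time: 3.7
tool_pos: [427.0, 9.4, 124.8]
tcp_rot: [-1.8, 1.564, 2.953]
contact_force: [-0.1, -0.1, -0.5]
grip_width: 40.6
time: 4.2
tool_pos: [502.7, 105.8, 205.5]
tcp_rot: [2.265, 1.569, 0.738]
contact_force: [0.5, -0.3, 0.2]
grip_width: 79.8
t 4.2 pos [502.7 105.8 205.5] w 79.8 F [ 0.5 -0.3  0.2] jawang 2.49
```

View pics/z2.png

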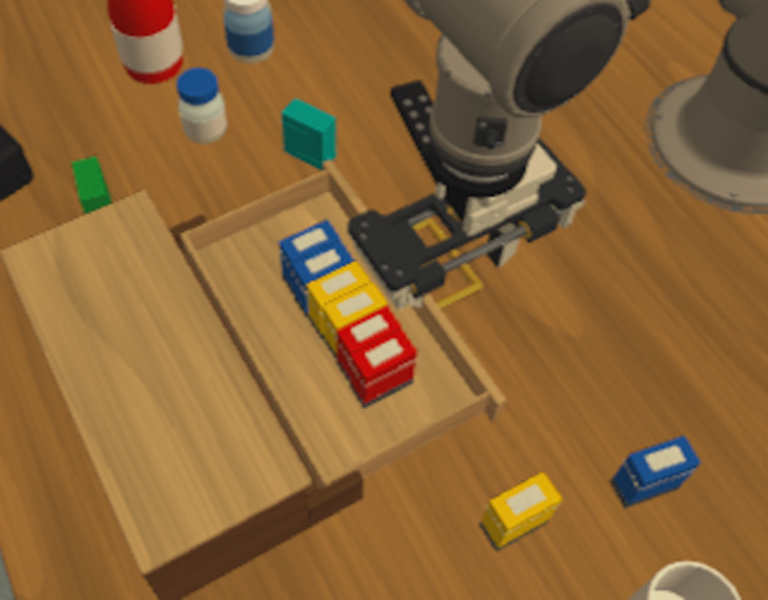

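View pics/w2.png

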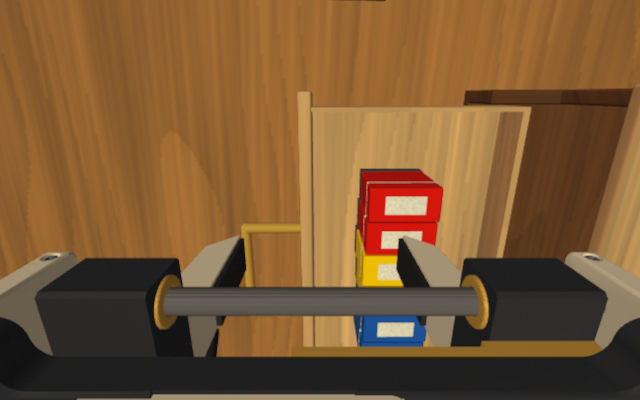

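Tray fully out. There are two strays, yellow and blue; with the arm moved I still see no red stray. Next I measure the row from its labels.

```bash
cat > lab.py <<'E'
from h import *
# white labels on coloured boxes, by camera: centroid at height z
def labels(c,z=90,box=None):
    hs=cv2.cvtColor(c['image'],cv2.COLOR_BGR2HSV); w=cv2.inRange(hs,(0,0,150),(180,70,255))
    k,l,s,ce=cv2.connectedComponentsWithStats(w); out=[]
    for i in range(1,k):
        if not 25<s[i,4]<3000: continue
        r=cv2.dilate((l==i).astype(np.uint8),np.ones((7,7)))>0; ring=r&(w==0); px=hs[ring]; px=px[px[:,1]>150]
        if len(px)<0.5*ring.sum(): continue
        h=np.median(px[:,0]); n='b' if 100<h<130 else 'y' if 20<h<32 else 'r' if h<8 or h>172 else '?'
        if n=='?': continue
        ys,xs=np.where(l==i); P=np.array([ray(c,x,y,z)[:2] for x,y in zip(xs,ys)],np.float32); q=cv2.minAreaRect(P)
        a=q[2] if q[1][0]>q[1][1] else q[2]-90
        out.append((n,np.round(q[0],1),np.round(q[1]),round(a,1),np.round(ce[i])))
    return out
if __name__=='__main__':
    import sys
    z=float(sys.argv[2]) if len(sys.argv)>2 else 90
    for r in labels(capture(sys.argv[1]),z): print(*r)
    state()
E
python3 lab.py wrist; python3 lab.py scene; python3 lab.py scene 72
```

```text
r [570.9 103.1] [33. 14.] 2.5 [407. 204.]
y [564.7  40.6] [20. 13.] 2.6 [390. 271.]
b [576.8 -21.1] [35. 15.] 2.6 [397. 328.]
t 4.35 pos [499.5 102.3 204.9] w 90.1 F [ 0.6 -0.3 -0.2] jawang 2.35
b [577.2 -50.7] [33. 15.] 0.7 [309. 189.]
b [577.3 -19.4] [33. 15.] 1.3 [314. 198.]
y [575.   12.6] [29. 10.] 0.8 [320. 207.]
y [571.9  43.4] [11. 28.] -2.0 [327. 217.]
r [571.9  74. ] [29. 12.] 2.7 [333. 226.]
r [572.  105.4] [28. 11.] 2.2 [340. 237.]
b [395.4 316.6] [15. 33.] -8.6 [457. 280.]
y [529.7 292.3] [28. 11.] 1.9 [399. 298.]
b [607.4 447.6] [39. 63.] -26.7 [410. 389.]
t 4.4 pos [499.5 101.9 205.1] w 91.1 F [-0.1 -0.3 -0.4] jawang 2.3
b [572.1 -62.3] [34. 16.] 0.7 [309. 189.]
b [572.2 -30.3] [33. 16.] 1.3 [314. 198.]
y [569.9   2.4] [29. 10.] 0.8 [320. 207.]
y [566.8  33.9] [11. 29.] -2.0 [327. 217.]
r [566.7  65.3] [29. 12.] 2.7 [333. 226.]
r [566.1  96.6] [30. 12.] 4.6 [340. 236.]
b [386.2 313.3] [15. 34.] -8.6 [457. 280.]
y [523.6 288.5] [29. 12.] 1.9 [399. 298.]
b [603.1 447.3] [40. 64.] -26.7 [410. 389.]
t 4.45 pos [499.6 101.6 205.3] w 91.6 F [-0.6 -0.2  1.2] jawang 2.26
```

```bash
python3 -c "
from h import *
goto([577,-53,140],2.4)"
```

```text
t 4.45 pos [499.6 101.6 205.3] w 91.6 F [-0.6 -0.2  1.2] jawang 2.26
lin cm [ 6.52  7.14 15.75]
turn world z 0.1 -> tool x -0.1
tool x axis [-0.002 -0.    -1.   ]
```

```bash
python3 -m crank '[{"linear":[0,2,4],"delta_rot":[0,0,0],"fingers":1},{"linear":[0,2,4],"delta_rot":[0,0,0],"fingers":1},{"linear":[2,2,4],"delta_rot":[0,0,0],"fingers":1},{"linear":[3,1.1,3.7],"delta_rot":[0,0,0],"fingers":1},{"linear":[1.5,0,0],"delta_rot":[0,0,0],"fingers":1}]'
python3 - <<'E'
from h import *
goto([577,-53,78],2.4)
import lab
for r in lab.labels(snap('wrist','w3')): print(*r)
E
```

```text
time: 4.95
tool_pos: [577.4, -57.2, 138.5]
tcp_rot: [-1.13, 1.569, -2.666]
contact_force: [0.3, 0.7, -0.2]
grip_width: 91.9
t 4.95 pos [577.4 -57.2 138.5] w 91.9 F [ 0.3  0.7 -0.2] jawang 1.96
lin cm [ 6.04 -0.02 -0.42]
turn world z 0.4 -> tool x -0.4
tool x axis [-0.002 -0.001 -1.   ]
r [570.8  67.5] [33.  6.] 2.0 [316.   7.]
y [570.4  41.1] [33. 15.] 2.0 [314.  63.]
y [573.5  10.3] [33. 15.] 2.1 [318. 124.]
b [576.4 -20.7] [34. 16.] 2.1 [321. 178.]
b [576.6 -52.2] [34. 16.] 2.1 [319. 227.]
```

View pics/w3.png

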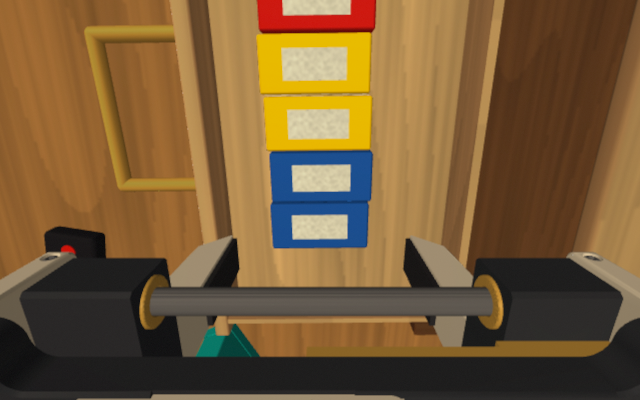

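```bash
python3 -m crank '[{"linear":[0,0,-0.4],"delta_rot":[-0.3,0,0],"fingers":1},{"linear":[3,0,0],"delta_rot":[0,0,0],"fingers":1},{"linear":[3,0,0],"delta_rot":[0,0,0],"fingers":1},{"linear":[0,0,0],"delta_rot":[0,0,0],"fingers":0.4},{"linear":[0,0,0],"delta_rot":[0,0,0],"fingers":0.4}]'
python3 -m crank '[{"linear":[0,0,0],"delta_rot":[0,0,0],"fingers":0.4},{"linear":[0,0,0],"delta_rot":[0,0,0],"fingers":0.4},{"linear":[0,0,0],"delta_rot":[0,0,0],"fingers":0.4},{"linear":[0,0,0.5],"delta_rot":[0,0,0],"fingers":0.4},{"linear":[0,0,0.8],"delta_rot":[0,0,0],"fingers":0.4}]'
python3 -c "
from h import *
goto([577,-126.5,78],2.3)"
```

```text
time: 5.5
tool_pos: [577.9, -47.2, 82.2]
tcp_rot: [1.394, 1.57, -0.13]
contact_force: [0.6, -0.0, -0.2]
grip_width: 80.0
time: 6.0
tool_pos: [579.0, -59.7, 82.3]
tcp_rot: [1.941, 1.568, 0.416]
contact_force: [0.2, 7.3, 8.8]
grip_width: 59.7
t 6.0 pos [579.  -59.7  82.3] w 59.7 F [0.2 7.3 8.8] jawang 2.62
lin cm [ 0.43 -0.5   6.67]
turn world z -0.3 -> tool x 0.3
tool x axis [ 0.003  0.001 -1.   ]
```

```bash
python3 -m crank '[{"linear":[0,0,1.2],"delta_rot":[0,0,0],"fingers":0.4},{"linear":[0,0,1.2],"delta_rot":[0,0,0],"fingers":0.4},{"linear":[0,0,1.2],"delta_rot":[0,0,0],"fingers":0.4},{"linear":[0,0,1.2],"delta_rot":[0,0,0],"fingers":0.4},{"linear":[0,0,1.2],"delta_rot":[0,0,0],"fingers":0.4}]'
python3 -m crank '[{"linear":[0,0,0],"delta_rot":[0,0,0],"fingers":0.4},{"linear":[0,0,0],"delta_rot":[0,0,0],"fingers":1},{"linear":[0,0,0],"delta_rot":[0,0,0],"fingers":1},{"linear":[0,0,0],"delta_rot":[0,0,0],"fingers":1},{"linear":[0,0,0],"delta_rot":[0,0,0],"fingers":1}]'
python3 -m crank '[{"linear":[-2,0,0],"delta_rot":[0,0,0],"fingers":1},{"linear":[-4,0,-1],"delta_rot":[0,0,0],"fingers":1},{"linear":[0,0,-4],"delta_rot":[0,0,0],"fingers":1},{"linear":[0,0,-4],"delta_rot":[0,0,0],"fingers":1},{"linear":[0,0,0],"delta_rot":[0,0,0],"fingers":1}]'
python3 - <<'E'
from h import *
import lab
for r in lab.labels(snap('wrist','w4')): print(*r)
for r in lab.labels(snap('scene')): print(*r)
goto([575,10,78],2.3)
E
```

```text
time: 6.5
tool_pos: [581.8, -120.4, 82.4]
tcp_rot: [1.787, 1.568, 0.261]
contact_force: [0.3, 4.3, 6.5]
grip_width: 59.6
time: 7.0
tool_pos: [580.8, -120.3, 80.6]
tcp_rot: [-2.422, 1.571, 2.336]
contact_force: [-0.4, -0.2, -0.6]
grip_width: 87.2
time: 7.5
tool_pos: [576.2, -26.4, 141.0]
tcp_rot: [-2.922, 1.569, 1.84]
contact_force: [0.8, -0.5, -0.4]
grip_width: 91.7
r [570.8  99. ] [33.  6.] 2.9 [322.   7.]
r [570.7  72. ] [33. 15.] 2.9 [320.  64.]
y [570.7  41.1] [33. 14.] 2.9 [317. 123.]
y [573.7  10.1] [33. 14.] 2.9 [319. 176.]
b [576.4 -21.1] [34. 16.] 2.9 [321. 225.]
b [577.3 -19.4] [33. 15.] 1.3 [314. 198.]
y [575.   12.6] [29. 10.] 0.8 [320. 207.]
y [571.9  43.4] [11. 28.] -2.0 [327. 217.]
r [571.9  74. ] [29. 12.] 2.7 [333. 226.]
r [572.3 104.7] [29. 12.] 4.6 [339. 237.]
b [395.4 316.6] [15. 33.] -8.6 [457. 280.]
y [529.7 292.3] [28. 11.] 1.9 [399. 298.]
b [607.4 447.6] [39. 63.] -26.7 [410. 389.]
t 7.6 pos [576.8 -29.9 140.8] w 91.7 F [ 0.2 -0.6  1. ] jawang 2.73
lin cm [ 6.27  0.01 -4.  ]
turn world z -0.4 -> tool x 0.4
tool x axis [ 0. -0. -1.]
```

View pics/w4.png

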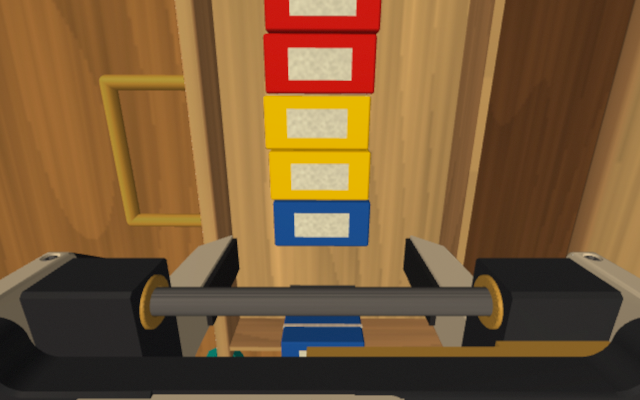

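b1 moved and is upright at the right wall. Next I drag y1, which pushes b2, to the right.

```bash
python3 -m crank '[{"linear":[0,-0.3,-4],"delta_rot":[0.4,0,0],"fingers":1},{"linear":[2,0,0],"delta_rot":[0,0,0],"fingers":1},{"linear":[2.2,0,0],"delta_rot":[0,0,0],"fingers":1},{"linear":[0,0,0],"delta_rot":[0,0,0],"fingers":1},{"linear":[0,0,0],"delta_rot":[0,0,0],"fingers":1}]'
python3 -c "
from h import *
goto([575,9.5,80],2.3)"
```

```text
time: 8.1
tool_pos: [572.2, 8.1, 98.7]
tcp_rot: [-1.453, 1.57, -2.987]
contact_force: [0.1, -0.0, 0.4]
grip_width: 91.9
t 8.1 pos [572.2   8.1  98.7] w 91.9 F [ 0.1 -0.   0.4] jawang 2.14
lin cm [ 1.87  0.29 -0.13]
turn world z 0.2 -> tool x -0.2
tool x axis [-0.001 -0.    -1.   ]
```

```bash
python3 -m crank '[{"linear":[1.9,0.2,0],"delta_rot":[0,0,0],"fingers":1},{"linear":[0,0,0],"delta_rot":[0,0,0],"fingers":0.4},{"linear":[0,0,0],"delta_rot":[0,0,0],"fingers":0.4},{"linear":[0,0,0],"delta_rot":[0,0,0],"fingers":0.4},{"linear":[0,0,0],"delta_rot":[0,0,0],"fingers":0.4}]'
python3 -m crank '[{"linear":[0,0,0],"delta_rot":[0,0,0],"fingers":0.4},{"linear":[0,0,0.8],"delta_rot":[0,0,0],"fingers":0.4},{"linear":[0,0,1],"delta_rot":[0,0,0],"fingers":0.4},{"linear":[0,0,1],"delta_rot":[0,0,0],"fingers":0.4},{"linear":[0,0,1],"delta_rot":[0,0,0],"fingers":0.4}]'
python3 -m crank '[{"linear":[0,0,0],"delta_rot":[0,0,0],"fingers":0.4},{"linear":[0,0,0],"delta_rot":[0,0,0],"fingers":1},{"linear":[0,0,0],"delta_rot":[0,0,0],"fingers":1},{"linear":[0,0,0],"delta_rot":[0,0,0],"fingers":1},{"linear":[0,0,0],"delta_rot":[0,0,0],"fingers":1}]'
python3 -m crank '[{"linear":[-2,0,0],"delta_rot":[0,0,0],"fingers":1},{"linear":[-4,0,0],"delta_rot":[0,0,0],"fingers":1},{"linear":[-4,0,-3],"delta_rot":[0,0,0],"fingers":1},{"linear":[-4,0,-4],"delta_rot":[0,0,0],"fingers":1},{"linear":[0,0,0],"delta_rot":[0,0,0],"fingers":1}]'
python3 - <<'E'
from h import *
import lab
for r in lab.labels(snap('wrist','w5')): print(*r)
c=snap('scene')
for r in lab.labels(c): print(*r)
for r in lab.labels(c,72): print(*r)
goto([524,288,140],1.5)
E
```

```text
time: 8.6
tool_pos: [574.5, 9.0, 80.7]
tcp_rot: [1.399, 1.569, -0.133]
contact_force: [-0.6, -0.4, 0.5]
grip_width: 64.5
time: 9.1
tool_pos: [575.6, -29.4, 79.9]
tcp_rot: [2.753, 1.57, 1.22]
contact_force: [-0.0, 2.5, -0.3]
grip_width: 60.0
time: 9.6
tool_pos: [575.4, -28.7, 79.6]
tcp_rot: [-1.422, 1.571, -2.954]
contact_force: [0.0, -0.3, -0.2]
grip_width: 87.1
time: 10.1
tool_pos: [575.0, 40.0, 220.7]
tcp_rot: [1.603, 1.561, 0.075]
contact_force: [0.8, 0.1, -0.1]
grip_width: 91.7
r [570.6 103.1] [33. 14.] 2.4 [317. 120.]
r [570.7  72. ] [33. 14.] 2.4 [316. 158.]
y [570.9  40.9] [32. 14.] 2.3 [314. 193.]
y [575.5  -9.3] [32. 14.] 2.2 [317. 246.]
b [576.4 -41.2] [34. 16.] 2.1 [317. 276.]
b [573.6 -96.8] [26.  0.] 2.0 [312. 325.]
b [ 582.3 -126.4] [34. 15.] 2.0 [317. 345.]
y [577.2  -7. ] [30. 10.] 3.8 [316. 202.]
y [572.   43.2] [10. 28.] -0.7 [327. 217.]
r [571.9  74. ] [29. 12.] 2.7 [333. 226.]
r [572.2 105. ] [29. 11.] 5.5 [340. 236.]
b [395.4 316.6] [15. 33.] -8.6 [457. 280.]
y [529.7 292.3] [28. 11.] 1.9 [399. 298.]
b [607.4 447.6] [39. 63.] -26.7 [410. 389.]
y [572.1 -17.6] [31. 10.] 3.8 [316. 202.]
y [566.8  33.8] [11. 29.] -0.7 [327. 217.]
r [566.7  65.3] [29. 12.] 2.7 [333. 226.]
r [567.  97.] [29. 12.] 5.5 [340. 236.]
b [386.2 313.3] [15. 34.] -8.6 [457. 280.]
y [523.6 288.5] [29. 12.] 1.9 [399. 298.]
b [603.1 447.3] [40. 64.] -26.7 [410. 389.]
t 10.2 pos [573.   37.2 215.7] w 91.8 F [-0.7 -0.9  0.1] jawang 2.32
lin cm [  7.55  -3.89 -25.26]
turn world z -0.8 -> tool x 0.8
tool x axis [ 0.002 -0.    -1.   ]
```

y1 moved only half the way because the grip slipped. Drag it 19 mm more.

```bash
python3 -m crank '[{"linear":[4,0.2,2.3],"delta_rot":[0,0,0],"fingers":1},{"linear":[4,0,2.4],"delta_rot":[0,0,0],"fingers":1},{"linear":[3.5,0,0],"delta_rot":[0,0,0],"fingers":1},{"linear":[0,0,0],"delta_rot":[0,0,0],"fingers":1},{"linear":[0,0,0],"delta_rot":[0,0,0],"fingers":1}]'
python3 -c "
from h import *
goto([575.5,-9.5,79],2.3)"
```

```text
time: 10.7
tool_pos: [576.2, -10.9, 99.3]
tcp_rot: [-1.741, 1.568, 3.009]
contact_force: [0.5, 0.1, 0.9]
grip_width: 91.4
t 10.7 pos [576.2 -10.9  99.3] w 91.4 F [0.5 0.1 0.9] jawang 2.16
lin cm [ 2.03 -0.06 -0.14]
turn world z 0.1 -> tool x -0.1
tool x axis [-0.003  0.    -1.   ]
```

```bash
python3 -m crank '[{"linear":[2.2,0,0],"delta_rot":[0,0,0],"fingers":1},{"linear":[0,0,0],"delta_rot":[0,0,0],"fingers":0.3},{"linear":[0,0,0],"delta_rot":[0,0,0],"fingers":0.3},{"linear":[0,0,0],"delta_rot":[0,0,0],"fingers":0.3},{"linear":[0,0,0],"delta_rot":[0,0,0],"fingers":0.3}]'
python3 -m crank '[{"linear":[0,0,0],"delta_rot":[0,0,0],"fingers":0.3},{"linear":[0,0,0],"delta_rot":[0,0,0],"fingers":0.3},{"linear":[0,0,0],"delta_rot":[0,0,0],"fingers":0.3},{"linear":[0,0,0.5],"delta_rot":[0,0,0],"fingers":0.3},{"linear":[0,0,0.5],"delta_rot":[0,0,0],"fingers":0.3}]'
python3 -m crank '[{"linear":[0,0,0.5],"delta_rot":[0,0,0],"fingers":0.3},{"linear":[0,0,0.4],"delta_rot":[0,0,0],"fingers":0.3},{"linear":[0,0,0],"delta_rot":[0,0,0],"fingers":0.3},{"linear":[0,0,0],"delta_rot":[0,0,0],"fingers":1},{"linear":[0,0,0],"delta_rot":[0,0,0],"fingers":1}]'
python3 -m crank '[{"linear":[0,0,0],"delta_rot":[0,0,0],"fingers":1},{"linear":[0,0,0],"delta_rot":[0,0,0],"fingers":1},{"linear":[-4,0,0],"delta_rot":[0,0,0],"fingers":1},{"linear":[-4,0,-2],"delta_rot":[0,0,0],"fingers":1},{"linear":[-4,0,-4],"delta_rot":[0,0,0],"fingers":1}]'
python3 - <<'E'
from h import *
import lab
for r in lab.labels(snap('wrist','w5')): print(*r)
goto([524,288,140],1.5)
E
```

```text
time: 11.2
tool_pos: [577.4, -10.4, 79.5]
tcp_rot: [1.358, 1.569, -0.174]
contact_force: [-3.2, -0.7, 2.8]
grip_width: 64.0
time: 11.7
tool_pos: [577.7, -19.3, 79.1]
tcp_rot: [2.316, 1.568, 0.783]
contact_force: [0.1, 6.0, 5.2]
grip_width: 59.6
time: 12.2
tool_pos: [577.6, -29.5, 78.2]
tcp_rot: [0.855, 1.57, -0.678]
contact_force: [1.0, 0.1, 0.6]
grip_width: 71.5
time: 12.7
tool_pos: [575.7, 24.7, 195.0]
tcp_rot: [0.834, 1.57, -0.701]
contact_force: [0.3, 0.2, 0.6]
grip_width: 91.7
r [570.7 103.2] [32. 14.] 2.1 [318. 101.]
r [570.7  71.9] [33. 15.] 3.4 [316. 144.]
y [570.7  41.2] [33. 14.] 2.1 [315. 184.]
y [578.8 -27.6] [32. 13.] 2.1 [322. 263.]
b [585.5 -95.5] [46.  1.] 2.1 [328. 330.]
t 12.75 pos [577.5  30.7 201.4] w 92.0 F [1.5 4.  4.5] jawang 2.24
lin cm [  6.14  -4.41 -25.9 ]
turn world z -0.7 -> tool x 0.7
tool x axis [ 0.01   0.002 -1.   ]
```

```bash
python3 -m crank '[{"linear":[0,-0.9,-4.5],"delta_rot":[0,0,0],"fingers":1},{"linear":[0,-0.9,-4.5],"delta_rot":[0,0,0],"fingers":1},{"linear":[0,-0.9,-4.5],"delta_rot":[0,0,0],"fingers":1},{"linear":[0,-0.9,-4.5],"delta_rot":[0,0,0],"fingers":1},{"linear":[0,-0.8,-4.5],"delta_rot":[0,0,0],"fingers":1}]'
python3 -m crank '[{"linear":[2,0,-1.5],"delta_rot":[0,0,0],"fingers":1},{"linear":[2,0,0],"delta_rot":[0,0,0],"fingers":1},{"linear":[2,0,0],"delta_rot":[0,0,0],"fingers":1},{"linear":[0,0,0],"delta_rot":[0,0,0],"fingers":1},{"linear":[0,0,0],"delta_rot":[0,0,0],"fingers":1}]'
python3 - <<'E'
from h import *
import lab
for r in lab.labels(snap('wrist','w6'),72): print(*r)
goto([524,288,60],1.5)
E
```

```text
time: 13.25
tool_pos: [522.0, 250.7, 193.3]
tcp_rot: [-0.001, 1.571, -1.534]
contact_force: [1.3, -1.0, -0.1]
grip_width: 91.7
time: 13.75
tool_pos: [522.2, 264.0, 133.5]
tcp_rot: [-1.137, 1.57, -2.669]
contact_force: [0.3, -0.0, 0.8]
grip_width: 92.1
b [384.4 312. ] [17. 34.] -7.6 [ 98. 145.]
y [522.7 286.5] [33. 15.] 1.0 [323. 194.]
t 13.8 pos [522.7 264.1 134.2] w 91.6 F [0.2 0.4 0.4] jawang 2.19
lin cm [ 7.43  0.21 -2.39]
turn world z -0.7 -> tool x 0.7
tool x axis [ 0.001  0.    -1.   ]
```

```bash
python3 -m crank '[{"linear":[0,0,-2.3],"delta_rot":[1,0,0],"fingers":1},{"linear":[3,0,0],"delta_rot":[0,0,0],"fingers":1},{"linear":[3,0,0],"delta_rot":[0,0,0],"fingers":1},{"linear":[1.9,0,0],"delta_rot":[0,0,0],"fingers":1},{"linear":[0,0,0],"delta_rot":[0,0,0],"fingers":1}]'
python3 -m crank '[{"linear":[0,0,0],"delta_rot":[0,0,0],"fingers":0.3},{"linear":[0,0,0],"delta_rot":[0,0,0],"fingers":0.3},{"linear":[0,0,0],"delta_rot":[0,0,0],"fingers":0.3},{"linear":[0,0,0],"delta_rot":[0,0,0],"fingers":0.3},{"linear":[0,0,0],"delta_rot":[0,0,0],"fingers":0.3}]'
python3 -m crank '[{"linear":[0,0,0],"delta_rot":[0,0,0],"fingers":0.3},{"linear":[0,0,0],"delta_rot":[0,0,0],"fingers":0.3},{"linear":[0,0,0],"delta_rot":[0,0,0],"fingers":0.3},{"linear":[-1,0,0],"delta_rot":[0,0,0],"fingers":0.3},{"linear":[-2,0,0],"delta_rot":[0,0,0],"fingers":0.3}]'
```

```text
time: 14.3
tool_pos: [520.5, 286.4, 53.0]
tcp_rot: [-1.197, 1.568, -2.748]
contact_force: [0.3, -0.2, 0.4]
grip_width: 91.9
time: 14.8
tool_pos: [521.9, 287.2, 55.3]
tcp_rot: [1.872, 1.569, 0.322]
contact_force: [0.5, -0.7, 3.5]
grip_width: 60.1
time: 15.3
tool_pos: [519.6, 286.4, 83.0]
tcp_rot: [-1.213, 1.565, -2.763]
contact_force: [0.5, -0.3, -3.9]
grip_width: 59.6
```

```bash
python3 -m crank '[{"linear":[-3,0,0],"delta_rot":[0,0,0],"fingers":0.3},{"linear":[-3,0,0],"delta_rot":[0,0,0],"fingers":0.3},{"linear":[-3,0,0],"delta_rot":[0,0,0],"fingers":0.3},{"linear":[0,0,1],"delta_rot":[0,0,0],"fingers":0.3},{"linear":[0,0.5,3],"delta_rot":[0,0,0],"fingers":0.3}]'
python3 -m crank '[{"linear":[0,1,4],"delta_rot":[0,0,0],"fingers":0.3},{"linear":[0,1,4],"delta_rot":[0,0,0],"fingers":0.3},{"linear":[0,1,4],"delta_rot":[0,0,0],"fingers":0.3},{"linear":[0,1,4],"delta_rot":[0,0,0],"fingers":0.3},{"linear":[0,0,0],"delta_rot":[0,0,0],"fingers":0.3}]'
python3 -c "
from h import *
goto([574.7,6.8,150],2.3)"
```

```text
time: 15.8
tool_pos: [526.2, 248.2, 174.3]
tcp_rot: [3.124, 1.57, 1.577]
contact_force: [0.5, -0.9, -4.3]
grip_width: 60.2
time: 16.3
tool_pos: [570.7, 82.6, 172.7]
tcp_rot: [-0.833, 1.568, -2.388]
contact_force: [-0.2, 0.2, -2.9]
grip_width: 59.7
t 16.3 pos [570.7  82.6 172.7] w 59.7 F [-0.2  0.2 -2.9] jawang 0.9
lin cm [2.28 0.29 7.58]
turn world z 1.4 -> tool x -1.4
tool x axis [-0.002 -0.002 -1.   ]
```

```bash
python3 -m crank '[{"linear":[0,0.1,3.5],"delta_rot":[-1.4,0,0],"fingers":0.3},{"linear":[0,0,3],"delta_rot":[0,0,0],"fingers":0.3},{"linear":[0,0,1],"delta_rot":[0,0,0],"fingers":0.3},{"linear":[1,0,0],"delta_rot":[0,0,0],"fingers":0.3},{"linear":[0,0,0],"delta_rot":[0,0,0],"fingers":0.3}]'
python3 - <<'E'
from h import *
import lab
for r in lab.labels(snap('wrist','w7'),90): print(*r)
for r in lab.labels(capture('scene'),90): print(*r)
goto([574.7,6.8,74],2.3)
E
```

```text
time: 16.8
tool_pos: [572.5, 14.0, 162.1]
tcp_rot: [-1.864, 1.566, 2.894]
contact_force: [0.0, 0.3, -4.4]
grip_width: 59.6
r [570.8 103.3] [33. 14.] 2.7 [325.  83.]
r [570.8  72.1] [33. 15.] 2.7 [322. 136.]
y [570.8  41. ] [33. 15.] 2.7 [320. 182.]
y [572.   43.2] [10. 28.] -0.7 [327. 217.]
r [571.9  74. ] [29. 12.] 2.7 [333. 226.]
r [572.3 104.8] [29. 10.] 2.0 [339. 237.]
b [395.4 316.6] [15. 33.] -8.6 [457. 280.]
b [607.4 447.6] [39. 63.] -26.7 [410. 389.]
t 16.9 pos [573.3  14.4 163.5] w 59.9 F [ 0.2  0.2 -2.7] jawang 2.67
lin cm [8.95 0.12 0.78]
turn world z -0.4 -> tool x 0.4
tool x axis [-0.002  0.001 -1.   ]
```

View pics/w7.png

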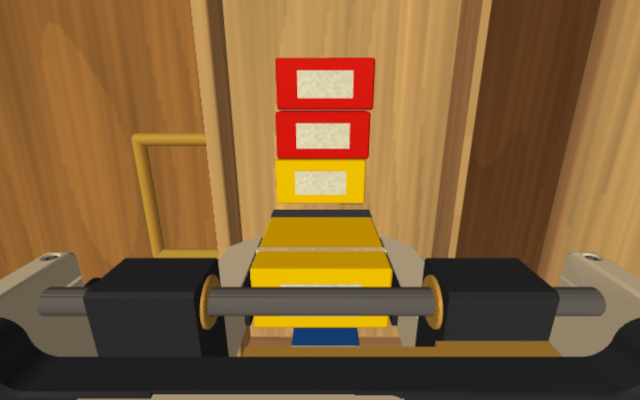

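The held box is upright and just above the slot (the blue top at (325,336) is b2's). Lowering.

```bash
python3 -m crank '[{"linear":[0,0.1,0.8],"delta_rot":[0.3,0,0],"fingers":0.3},{"linear":[1,0,0],"delta_rot":[0,0,0],"fingers":0.3},{"linear":[2,0,0],"delta_rot":[0,0,0],"fingers":0.3},{"linear":[2,0,0],"delta_rot":[0,0,0],"fingers":0.3},{"linear":[0,0,0],"delta_rot":[0,0,0],"fingers":0.3}]'
python3 -c "
from h import *
goto([574.7,6.8,74],2.3)"
```

```text
time: 17.4
tool_pos: [573.5, 5.5, 111.4]
tcp_rot: [-1.737, 1.565, 3.015]
contact_force: [-0.5, -0.1, -3.3]
grip_width: 60.0
t 17.4 pos [573.5   5.5 111.4] w 60.0 F [-0.5 -0.1 -3.3] jawang 2.31
lin cm [ 3.74  0.15 -0.12]
turn world z -0.0 -> tool x 0.0
tool x axis [-0.006  0.001 -1.   ]
```

```bash
python3 -m crank '[{"linear":[1.5,0,0],"delta_rot":[0,0,0],"fingers":0.3},{"linear":[1.2,0,0],"delta_rot":[0,0,0],"fingers":0.3},{"linear":[0.5,0,0],"delta_rot":[0,0,0],"fingers":0.3},{"linear":[0.4,0,0],"delta_rot":[0,0,0],"fingers":0.3},{"linear":[0,0,0],"delta_rot":[0,0,0],"fingers":0.3}]'
python3 -c "
from h import *
state()"
```

```text
time: 17.9
tool_pos: [575.4, 5.2, 78.3]
tcp_rot: [-1.84, 1.571, 2.913]
contact_force: [-0.4, -0.1, -2.9]
grip_width: 59.8
t 17.9 pos [575.4   5.2  78.3] w 59.8 F [-0.4 -0.1 -2.9] jawang 2.3
```

```bash
python3 -m crank '[{"linear":[0.2,0,0],"delta_rot":[0,0,0],"fingers":0.3},{"linear":[0.2,0,0],"delta_rot":[0,0,0],"fingers":0.3},{"linear":[0,0,0],"delta_rot":[0,0,0],"fingers":0.3},{"linear":[0,0,0],"delta_rot":[0,0,0],"fingers":0.3},{"linear":[0,0,0],"delta_rot":[0,0,0],"fingers":0.3}]'
```

```text
time: 18.4
tool_pos: [575.5, 5.1, 74.6]
tcp_rot: [1.394, 1.57, -0.137]
contact_force: [0.7, -0.1, -3.0]
grip_width: 59.8
```

```bash
python3 -m crank '[{"linear":[0.15,0,0],"delta_rot":[0,0,0],"fingers":0.3},{"linear":[0.1,0,0],"delta_rot":[0,0,0],"fingers":0.3},{"linear":[0,0,0],"delta_rot":[0,0,0],"fingers":1},{"linear":[0,0,0],"delta_rot":[0,0,0],"fingers":1},{"linear":[0,0,0],"delta_rot":[0,0,0],"fingers":1}]'
python3 -m crank '[{"linear":[0,0,0],"delta_rot":[0,0,0],"fingers":1},{"linear":[-3,0,0],"delta_rot":[0,0,0],"fingers":1},{"linear":[-4,0,0],"delta_rot":[0,0,0],"fingers":1},{"linear":[-4,0,0],"delta_rot":[0,0,0],"fingers":1},{"linear":[-3,0,-2],"delta_rot":[0,0,0],"fingers":1}]'
python3 - <<'E'
from h import *
import lab
for r in lab.labels(snap('wrist'),90): print(*r)
c=capture('scene')
for z in (90,72):
  for r in lab.labels(c,z): print(*r)
goto([386,312,200],-8)
E
```

```text
time: 18.9
tool_pos: [575.6, 5.1, 72.1]
tcp_rot: [1.437, 1.57, -0.093]
contact_force: [0.3, -0.9, 0.3]
grip_width: 79.6
time: 19.4
tool_pos: [575.3, 23.6, 214.5]
tcp_rot: [1.189, 1.568, -0.344]
contact_force: [0.3, 1.0, -0.0]
grip_width: 91.8
r [570.6 103.1] [32. 14.] 2.2 [318.  98.]
r [570.8  72.1] [32. 14.] 2.2 [317. 139.]
y [570.8  41.1] [33. 15.] 2.2 [316. 177.]
y [576.3   4.6] [32. 14.] 2.2 [320. 218.]
y [578.8 -27.7] [32. 14.] 2.2 [322. 251.]
b [577.8 -57.2] [35. 14.] 2.2 [320. 279.]
b [ 582.9 -126.2] [34. 15.] 2.1 [322. 340.]
y [579.9 -25. ] [28. 10.] 4.1 [312. 197.]
y [577.3   7. ] [29. 10.] 3.8 [319. 206.]
y [572.   43.2] [10. 28.] -0.7 [327. 217.]
r [572.7  74.1] [28. 12.] 2.7 [333. 227.]
r [571.7 104.2] [30. 11.] 2.0 [339. 236.]
b [395.4 316.6] [15. 33.] -8.6 [457. 280.]
b [607.4 447.6] [39. 63.] -26.7 [410. 389.]
y [574.9 -36. ] [29. 11.] 4.1 [312. 197.]
y [572.3  -3.3] [29. 10.] 3.8 [319. 206.]
y [566.8  33.8] [11. 29.] -0.7 [327. 217.]
r [567.5  65.3] [29. 12.] 2.7 [333. 227.]
r [566.5  96.2] [31. 12.] 2.0 [339. 236.]
b [386.2 313.3] [15. 34.] -8.6 [457. 280.]
b [603.1 447.3] [40. 64.] -26.7 [410. 389.]
t 19.5 pos [576.6  26.5 216.8] w 91.8 F [-0.  -0.1  0. ] jawang 2.37
lin cm [  1.51 -17.88 -29.31]
turn world z -10.4 -> tool x 10.4
tool x axis [ 0.009  0.    -1.   ]
```

```bash
python3 -m crank '[{"linear":[0,-2.7,-4.3],"delta_rot":[0,0,0],"fingers":1},{"linear":[0,-2.7,-4.3],"delta_rot":[0,0,0],"fingers":1},{"linear":[0,-2.7,-4.3],"delta_rot":[2,0,0],"fingers":1},{"linear":[0,-2.7,-4.3],"delta_rot":[4,0,0],"fingers":1},{"linear":[0,-2.5,-4],"delta_rot":[4,0,0],"fingers":1}]'
python3 - <<'E'
from h import *
import lab
c=capture('scene'); print(ray(c,463,345,90))
for r in lab.labels(snap('wrist'),72): print(*r)
goto([385,312,130],-8)
E
```

```text
time: 20.0
tool_pos: [438.7, 233.7, 211.1]
tcp_rot: [-1.071, 1.569, -2.779]
contact_force: [0.7, 0.7, -0.6]
grip_width: 91.7
[468.9985937  431.47321486  90.        ]
b [384.9 312.1] [15. 35.] -7.8 [249. 116.]
t 20.1 pos [437.4 236.3 211.2] w 91.7 F [ 0.4 -0.9  0.3] jawang -7.47
lin cm [ 8.14 -6.16 -6.82]
turn world z -0.5 -> tool x 0.5
tool x axis [-0.002  0.001 -1.   ]
```

```bash
python3 -m crank '[{"linear":[0,-3,-3.4],"delta_rot":[0.5,0,0],"fingers":1},{"linear":[2,-3.1,-3.4],"delta_rot":[0,0,0],"fingers":1},{"linear":[3,0,0],"delta_rot":[0,0,0],"fingers":1},{"linear":[3,0,0],"delta_rot":[0,0,0],"fingers":1},{"linear":[0,0,0],"delta_rot":[0,0,0],"fingers":1}]'
python3 - <<'E'
from h import *
import lab
for r in lab.labels(snap('wrist'),72): print(*r)
goto([385,312,55],-8)
E
```

```text
time: 20.6
tool_pos: [387.6, 306.6, 128.2]
tcp_rot: [-0.869, 1.562, -2.582]
contact_force: [-0.2, -0.3, -0.3]
grip_width: 91.5
b [391.3 332.1] [ 0. 16.] -7.9 [321. 191.]
b [384.9 312.2] [16. 34.] -7.9 [316. 221.]
t 20.65 pos [389.  307.1 130.3] w 91.7 F [-0.2 -0.2 -0.1] jawang -8.19
lin cm [ 7.53 -0.43 -0.45]
turn world z 0.2 -> tool x -0.2
tool x axis [-0.004 -0.003 -1.   ]
```

```bash
python3 -m crank '[{"linear":[0,-0.4,-0.45],"delta_rot":[0,0,0],"fingers":1},{"linear":[2.5,0,0],"delta_rot":[0,0,0],"fingers":1},{"linear":[3,0,0],"delta_rot":[0,0,0],"fingers":1},{"linear":[2,0,0],"delta_rot":[0,0,0],"fingers":1},{"linear":[0,0,0],"delta_rot":[0,0,0],"fingers":1}]'
python3 -m crank '[{"linear":[0,0,0],"delta_rot":[0,0,0],"fingers":0.3},{"linear":[0,0,0],"delta_rot":[0,0,0],"fingers":0.3},{"linear":[0,0,0],"delta_rot":[0,0,0],"fingers":0.3},{"linear":[0,0,0],"delta_rot":[0,0,0],"fingers":0.3},{"linear":[0,0,0],"delta_rot":[0,0,0],"fingers":0.3}]'
python3 -m crank '[{"linear":[0,0,0],"delta_rot":[0,0,0],"fingers":0.3},{"linear":[0,0,0],"delta_rot":[0,0,0],"fingers":0.3},{"linear":[-1,0,0],"delta_rot":[0,0,0],"fingers":0.3},{"linear":[-2,0,0],"delta_rot":[0,0,0],"fingers":0.3},{"linear":[-3,0,0],"delta_rot":[0,0,0],"fingers":0.3}]'
```

```text
time: 21.15
tool_pos: [386.1, 312.8, 56.3]
tcp_rot: [-0.87, 1.569, -2.585]
contact_force: [0.4, -0.5, -0.7]
grip_width: 91.8
time: 21.65
tool_pos: [386.5, 313.5, 57.7]
tcp_rot: [2.356, 1.57, 0.642]
contact_force: [-1.2, 0.1, 6.4]
grip_width: 60.0
time: 22.15
tool_pos: [385.4, 312.6, 116.7]
tcp_rot: [-0.855, 1.567, -2.569]
contact_force: [-0.6, -0.1, -1.9]
grip_width: 59.8
```

```bash
python3 -m crank '[{"linear":[-3,0,0],"delta_rot":[0,0,0],"fingers":0.3},{"linear":[-3,0,0],"delta_rot":[0,0,0],"fingers":0.3},{"linear":[0,0.5,1],"delta_rot":[-2,0,0],"fingers":0.3},{"linear":[0,1.5,3],"delta_rot":[-4.2,0,0],"fingers":0.3},{"linear":[0,1.8,4],"delta_rot":[-4.2,0,0],"fingers":0.3}]'
python3 -m crank '[{"linear":[0,1.8,4],"delta_rot":[0,0,0],"fingers":0.3},{"linear":[0,1.8,4],"delta_rot":[0,0,0],"fingers":0.3},{"linear":[0,1.8,4],"delta_rot":[0,0,0],"fingers":0.3},{"linear":[0,1.8,4],"delta_rot":[0,0,0],"fingers":0.3},{"linear":[0,1.8,4],"delta_rot":[0,0,0],"fingers":0.3}]'
python3 -c "
from h import *
goto([580.5,-92.5,150],2.3)"
```

```text
time: 22.65
tool_pos: [417.8, 230.6, 177.6]
tcp_rot: [2.05, 1.57, 0.524]
contact_force: [1.4, -0.4, -1.9]
grip_width: 59.6
time: 23.15
tool_pos: [516.1, 32.4, 177.4]
tcp_rot: [2.081, 1.571, 0.548]
contact_force: [0.7, 0.4, -1.2]
grip_width: 59.7
t 23.15 pos [516.1  32.4 177.4] w 59.7 F [ 0.7  0.4 -1.2] jawang 2.19
lin cm [ 2.74  5.96 12.73]
turn world z 0.1 -> tool x -0.1
tool x axis [ 0.  0. -1.]
```

```bash
python3 -m crank '[{"linear":[0,2,4],"delta_rot":[0,0,0],"fingers":0.3},{"linear":[0,2,4],"delta_rot":[0,0,0],"fingers":0.3},{"linear":[0,1.5,3],"delta_rot":[0,0,0],"fingers":0.3},{"linear":[0,0.4,1],"delta_rot":[0,0,0],"fingers":0.3},{"linear":[0,0,0],"delta_rot":[0,0,0],"fingers":0.3}]'
python3 - <<'E'
from h import *
import lab
for r in lab.labels(snap('wrist','w8'),90): print(*r)
goto([580.5,-92.5,110],2.3)
E
```

```text
time: 23.65
tool_pos: [579.3, -84.7, 176.7]
tcp_rot: [-1.777, 1.57, 2.972]
contact_force: [-0.4, 0.2, -2.2]
grip_width: 59.8
y [570.7  41.2] [33. 15.] 2.1 [314.  21.]
y [575.9   4.6] [33. 15.] 2.2 [321.  84.]
y [578.7 -27.5] [33. 15.] 2.2 [323. 134.]
b [577.8 -57.7] [34. 16.] 2.2 [320. 177.]
b [ 581.5 -145.8] [63.  3.] 2.2 [321. 284.]
t 23.7 pos [578.8 -83.3 176.8] w 59.5 F [ 0.6 -0.1 -1.9] jawang 2.14
lin cm [6.68 0.15 0.93]
turn world z 0.2 -> tool x -0.2
tool x axis [-0.001  0.001 -1.   ]
```

View pics/w8.png

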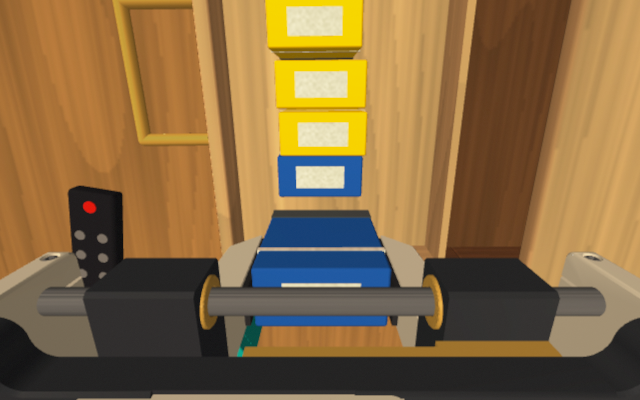

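Box held upright; b2 is at y -57.7 and b1 at -126.2, so the slot centre is -92.

```bash
python3 -m crank '[{"linear":[0,0.15,0.9],"delta_rot":[0,0,0],"fingers":0.3},{"linear":[2,0,0],"delta_rot":[0,0,0],"fingers":0.3},{"linear":[2.5,0,0],"delta_rot":[0,0,0],"fingers":0.3},{"linear":[1.5,0,0],"delta_rot":[0,0,0],"fingers":0.3},{"linear":[0,0,0],"delta_rot":[0,0,0],"fingers":0.3}]'
python3 -c "
from h import *
goto([580.5,-92.2,76],2.3)"
```

```text
time: 24.2
tool_pos: [579.5, -91.0, 115.1]
tcp_rot: [-1.906, 1.566, 2.847]
contact_force: [-0.8, -0.4, -1.5]
grip_width: 59.7
t 24.2 pos [579.5 -91.  115.1] w 59.7 F [-0.8 -0.4 -1.5] jawang 2.29
lin cm [3.91 0.11 0.13]
turn world z 0.0 -> tool x -0.0
tool x axis [-0.005  0.001 -1.   ]
```

```bash
python3 -m crank '[{"linear":[1.5,0,0.1],"delta_rot":[0,0,0],"fingers":0.3},{"linear":[1.2,0,0],"delta_rot":[0,0,0],"fingers":0.3},{"linear":[0.6,0,0],"delta_rot":[0,0,0],"fingers":0.3},{"linear":[0.4,0,0],"delta_rot":[0,0,0],"fingers":0.3},{"linear":[0.2,0,0],"delta_rot":[0,0,0],"fingers":0.3}]'
python3 -m crank '[{"linear":[0.1,0,0],"delta_rot":[0,0,0],"fingers":0.3},{"linear":[0,0,0],"delta_rot":[0,0,0],"fingers":0.3},{"linear":[0,0,0],"delta_rot":[0,0,0],"fingers":0.3},{"linear":[0,0,0],"delta_rot":[0,0,0],"fingers":0.3},{"linear":[0,0,0],"delta_rot":[0,0,0],"fingers":0.3}]'
```

```text
time: 24.7
tool_pos: [581.3, -93.3, 78.0]
tcp_rot: [1.421, 1.571, -0.111]
contact_force: [-0.6, -0.3, -1.7]
grip_width: 59.8
time: 25.2
tool_pos: [581.3, -93.4, 77.2]
tcp_rot: [1.293, 1.57, -0.24]
contact_force: [-0.4, 0.5, -2.2]
grip_width: 59.7
```

```bash
python3 -m crank '[{"linear":[0.15,0,0],"delta_rot":[0,0,0],"fingers":0.3},{"linear":[0.15,0,0],"delta_rot":[0,0,0],"fingers":0.3},{"linear":[0,0,0],"delta_rot":[0,0,0],"fingers":1},{"linear":[0,0,0],"delta_rot":[0,0,0],"fingers":1},{"linear":[0,0,0],"delta_rot":[0,0,0],"fingers":1}]'
python3 -m crank '[{"linear":[0,0,0],"delta_rot":[0,0,0],"fingers":1},{"linear":[-3,0,0],"delta_rot":[0,0,0],"fingers":1},{"linear":[-4,0,0],"delta_rot":[0,0,0],"fingers":1},{"linear":[-4,0,-3],"delta_rot":[0,0,0],"fingers":1},{"linear":[-3,0,-4],"delta_rot":[0,0,0],"fingers":0.4}]'
python3 - <<'E'
from h import *
import lab
for r in lab.labels(snap('wrist','w9'),90): print(*r)
goto([429,8.8,150],2.3)
E
```

```text
time: 25.7
tool_pos: [581.3, -93.4, 74.0]
tcp_rot: [1.206, 1.571, -0.326]
contact_force: [0.5, 0.2, -0.6]
grip_width: 79.1
time: 26.2
tool_pos: [579.1, -24.2, 216.5]
tcp_rot: [1.258, 1.568, -0.277]
contact_force: [0.8, 0.6, -0.3]
grip_width: 87.6
r [571.2 103.1] [33. 14.] 2.1 [316.  30.]
r [571.4  72.3] [33. 14.] 2.1 [315.  75.]
y [571.4  41.2] [33. 14.] 2.1 [313. 117.]
y [576.7   4.4] [33. 13.] 2.1 [318. 163.]
y [579.1 -27.4] [33. 14.] 2.1 [320. 199.]
b [578.3 -57.4] [34. 16.] 2.0 [318. 232.]
b [582.4 -95.6] [34. 16.] 2.0 [321. 270.]
t 26.25 pos [580.2 -17.6 221.4] w 83.9 F [1.3 4.1 3.3] jawang 2.28
lin cm [  7.   -15.07  -3.23]
turn world z 0.0 -> tool x -0.0
tool x axis [ 0.009  0.002 -1.   ]
```

View pics/w9.png

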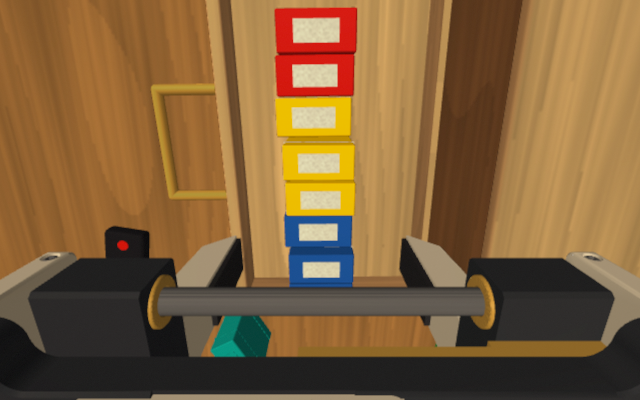

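Both strays are seated. Next: the handle.

```bash
python3 -m crank '[{"linear":[0,-4,-1],"delta_rot":[0,0,0],"fingers":0.4},{"linear":[0,-4,-1],"delta_rot":[0,0,0],"fingers":0.4},{"linear":[0,-4,-0.8],"delta_rot":[0,0,0],"fingers":0.4},{"linear":[3,-3.1,-0.4],"delta_rot":[0,0,0],"fingers":0.4},{"linear":[3,0,0],"delta_rot":[0,0,0],"fingers":0.4}]'
python3 -m crank '[{"linear":[2,0,0],"delta_rot":[0,0,0],"fingers":0.4},{"linear":[0,0,0],"delta_rot":[0,0,0],"fingers":0.4},{"linear":[0,0,0],"delta_rot":[0,0,0],"fingers":0.4},{"linear":[0,0,0],"delta_rot":[0,0,0],"fingers":0.4},{"linear":[0,0,0],"delta_rot":[0,0,0],"fingers":0.4}]'
python3 - <<'E'
from h import *
import lab
c=capture('wrist')
hs=cv2.cvtColor(c['image'],cv2.COLOR_BGR2HSV)
m=cv2.inRange(hs,(20,140,80),(30,255,220)); m[:90]=0;m[240:]=0
ys,xs=np.where(m>0)
P=np.array([ray(c,x,y,45)[:2] for x,y in zip(xs,ys)]); P=P[np.abs(P[:,0]-429)<30]; print(len(P),np.percentile(P[:,0],[2,10,30,50,70,90,98]).round(1),np.percentile(P[:,1],[2,98]))
goto([429,8.8,56],2.3)
E
```

```text
time: 26.75
tool_pos: [422.9, 3.5, 153.8]
tcp_rot: [-1.726, 1.57, 3.025]
contact_force: [0.7, 0.1, 0.3]
grip_width: 44.1
time: 27.25
tool_pos: [427.2, 2.6, 134.9]
tcp_rot: [1.361, 1.569, -0.172]
contact_force: [0.8, 0.3, 0.5]
grip_width: 36.7
971 [425.8 426.9 428.5 429.8 432.4 449.6 457.1] [-17.56306635  61.62973883]
t 27.3 pos [427.    2.7 134.8] w 36.7 F [-0.4  0.   0.2] jawang 2.2
lin cm [ 7.88  0.21 -0.61]
turn world z 0.1 -> tool x -0.1
tool x axis [ 0.002 -0.    -1.   ]
```

```bash
python3 -m crank '[{"linear":[2,0.2,-0.6],"delta_rot":[0,0,0],"fingers":0.4},{"linear":[3,0,0],"delta_rot":[0,0,0],"fingers":0.4},{"linear":[2.8,0,0],"delta_rot":[0,0,0],"fingers":0.4},{"linear":[0,0,0],"delta_rot":[0,0,0],"fingers":0},{"linear":[0,0,0],"delta_rot":[0,0,0],"fingers":0}]'
python3 -m crank '[{"linear":[0,0,0],"delta_rot":[0,0,0],"fingers":0},{"linear":[0,0,0],"delta_rot":[0,0,0],"fingers":0},{"linear":[0,0,0],"delta_rot":[0,0,0],"fingers":0},{"linear":[0,0.5,0],"delta_rot":[0,0,0],"fingers":0},{"linear":[0,1,0],"delta_rot":[0,0,0],"fingers":0}]'
python3 -m crank '[{"linear":[0,1.3,0],"delta_rot":[0,0,0],"fingers":0},{"linear":[0,1.3,0],"delta_rot":[0,0,0],"fingers":0},{"linear":[0,1.3,0],"delta_rot":[0,0,0],"fingers":0},{"linear":[0,1.3,0],"delta_rot":[0,0,0],"fingers":0},{"linear":[0,1.3,0],"delta_rot":[0,0,0],"fingers":0}]'
```

```text
time: 27.8
tool_pos: [428.4, 8.8, 56.5]
tcp_rot: [-1.794, 1.571, 2.957]
contact_force: [-0.7, -1.0, -0.0]
grip_width: 25.2
time: 28.3
tool_pos: [442.4, 9.3, 57.3]
tcp_rot: [-1.154, 1.57, -2.686]
contact_force: [-4.0, 0.1, 11.0]
grip_width: 8.7
time: 28.8
tool_pos: [508.3, 12.3, 57.3]
tcp_rot: [-2.954, 1.571, 1.797]
contact_force: [-4.3, 1.7, 9.7]
grip_width: 9.0
```

```bash
python3 -m crank '[{"linear":[0,1.3,0],"delta_rot":[0,0,0],"fingers":0},{"linear":[0,1.3,0],"delta_rot":[0,0,0],"fingers":0},{"linear":[0,1.3,0],"delta_rot":[0,0,0],"fingers":0},{"linear":[0,1.3,0],"delta_rot":[0,0,0],"fingers":0},{"linear":[0,1.3,0],"delta_rot":[0,0,0],"fingers":0}]'
python3 -m crank '[{"linear":[0,0.8,0],"delta_rot":[0,0,0],"fingers":0},{"linear":[0,0.5,0],"delta_rot":[0,0,0],"fingers":0},{"linear":[0,0.4,0],"delta_rot":[0,0,0],"fingers":0},{"linear":[0,0.3,0],"delta_rot":[0,0,0],"fingers":0},{"linear":[0,0.3,0],"delta_rot":[0,0,0],"fingers":0}]'
```

```text
time: 29.3
tool_pos: [573.1, 15.2, 57.4]
tcp_rot: [-2.677, 1.57, 2.074]
contact_force: [-4.0, 3.9, 9.1]
grip_width: 9.4
time: 29.8
tool_pos: [594.7, 16.2, 57.3]
tcp_rot: [-1.926, 1.568, 2.825]
contact_force: [-13.8, 1.7, 16.5]
grip_width: 8.9
```

```bash
python3 -m crank '[{"linear":[0,0.2,0],"delta_rot":[0,0,0],"fingers":0},{"linear":[0,0.1,0],"delta_rot":[0,0,0],"fingers":0},{"linear":[0,0,0],"delta_rot":[0,0,0],"fingers":0},{"linear":[0,0,0],"delta_rot":[0,0,0],"fingers":0},{"linear":[0,0,0],"delta_rot":[0,0,0],"fingers":0}]'
```

```text
time: 30.3
tool_pos: [594.8, 16.2, 57.3]
tcp_rot: [-1.709, 1.562, 3.043]
contact_force: [-17.0, 1.7, 18.7]
grip_width: 8.9
```

The tray is at its end stop. Release and check.

```bash
python3 -m crank '[{"linear":[0,0,0],"delta_rot":[0,0,0],"fingers":0.35},{"linear":[0,0,0],"delta_rot":[0,0,0],"fingers":0.35},{"linear":[0,0,0],"delta_rot":[0,0,0],"fingers":0.35},{"linear":[0,0,0],"delta_rot":[0,0,0],"fingers":0.35},{"linear":[-3,0,0],"delta_rot":[0,0,0],"fingers":0.35}]'
python3 -m crank '[{"linear":[-4,0,0],"delta_rot":[0,0,0],"fingers":0.35},{"linear":[-4,0,0],"delta_rot":[0,0,0],"fingers":0.35},{"linear":[-4,-2,0],"delta_rot":[0,0,0],"fingers":0.35},{"linear":[-2,-4,0],"delta_rot":[0,0,0],"fingers":0.35},{"linear":[0,-4,0],"delta_rot":[0,0,0],"fingers":0.35}]'
python3 - <<'E'
from h import *
import lab
c=snap('scene'); cv2.imwrite('pics/z3.png',cv2.resize(c['image'][120:340,180:460],None,fx=2.5,fy=2.5,interpolation=cv2.INTER_CUBIC))
for r in lab.labels(c,90): print(*r)
for r in lab.labels(capture('wrist'),90): print(*r)
state()
E
```

```text
time: 30.8
tool_pos: [596.7, 15.5, 82.7]
tcp_rot: [-1.701, 1.563, 3.049]
contact_force: [-0.5, -0.2, 0.3]
grip_width: 32.2
time: 31.3
tool_pos: [499.8, 11.3, 229.0]
tcp_rot: [1.393, 1.564, -0.139]
contact_force: [0.3, -0.0, -0.1]
grip_width: 32.0
b [607.4 447.6] [39. 63.] -26.7 [410. 389.]
y [725.7  48.6] [13. 14.] -87.6 [597. 163.]
t 31.4 pos [494.5  11.9 226.2] w 32.0 F [-0.8 -0.   0.2] jawang 2.2
```

View pics/z3.png

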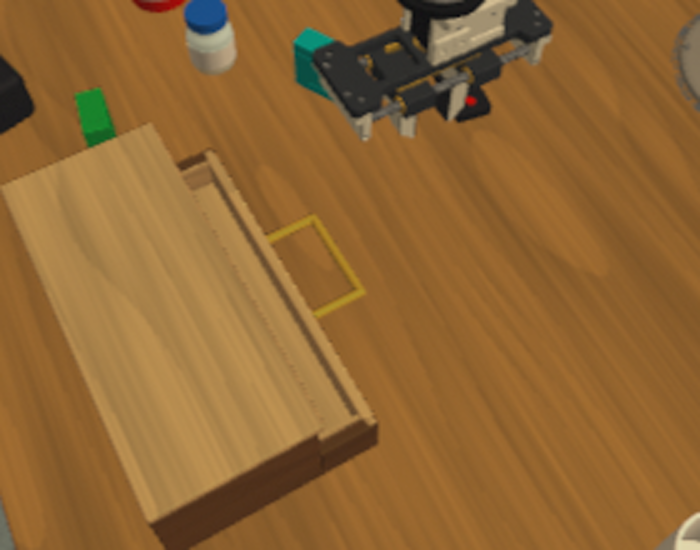

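Run:
```python
from h import *
c=snap('side'); cv2.imwrite('pics/z4.png',cv2.resize(c['image'][130:280,190:370],None,fx=4,fy=4,interpolation=cv2.INTER_CUBIC))
```

```text
(no output)
```

View pics/z4.png

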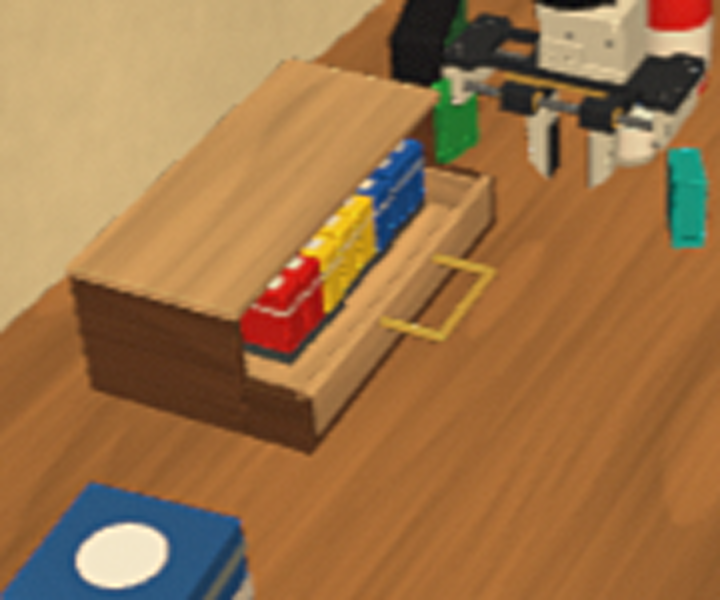

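The side view shows the whole row upright (red–yellow–blue from (280,305) to (400,190)), and the tray flush with the sides. Handing in.

```bash
python3 -c "
from plant import workorder
print(workorder.close_job())"
```

```text
the job is handed in; nothing more can be done
None
```

I pulled the tray right out, made two gaps by sliding boxes along it, stood the yellow and blue strays between their mates, and pushed the tray back in. I then handed the job in at about 31 s.

- **Strays:** only yellow and blue were left out; I saw no red one in any view.
- **Placing:** measured with the tray still out, yellow is 37 mm and 32 mm from its mates. Blue is 38 mm from one mate and about 31 mm from the other. All four are inside the 20–56 mm range. The boxes face within about 1° of the tray's direction.
- **Blue's outer mate:** the last wrist picture mostly hid it, so that 31 mm relies on an earlier reading of its position.
- **Tray:** it pushed home until it met a stop (17 N), and the last views show it flush with the organiser.
- **After closing:** the side view showed the whole row upright. I couldn't measure the distances again because the roof hides part of the row.
- **Slip:** one drag in the row slipped halfway and I repeated it.
- **Bystanders:** I didn't measure them at the end, but no move was planned near them.

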